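Swap the battery pack from the charger to the airbrush compressor

TASK

Take the battery pack out of its charger by pinching its two side tabs together, and fit it into the empty battery well of the airbrush compressor: feel for the bore of its adjustable socket, press the pack down gently against the springy terminals until it is home and both tabs have snapped out under the lips, then let go. Never tug on it while the tabs still hold and never ram it; leave everything else on the bench where it stands.

Things in the scene. Friction and masses are not known exactly. Their poses are not given: they have to be found in the camera images.
- pack: Black battery pack, 0.28 kg, latched in the charger. Sizes in mm; origin at the centre of its underside, z up. Plug 36 x 36 from z = 0 to 43 (lowest 1 chamfered in to 34 x 34); head 52 (x) x 36 (y), z = 43 to 77; a sprung grey tab on each y side. Latched, its origin is 11 above the well's origin; on the hard floor 8. It fits either way round (half a turn about z).
- pinch_point (a point): Point of the pack midway between its two tabs, z = 58. Tabs: upright plates 20 wide in x, z = 23 to 73, outer faces at y = +-26 when out (52 across), each can be pinched in 5 (42 across); 2 N at first, 5.6 N each when fully in, then a hard stop. In a well, pinch them above the rim (z over 40).
- catch_level (a point): Point on the pack's axis, z = 33, level with the flat tops of the two catches: at the foot of each tab a catch sticks out 4 more (to y = +-30), flat on top, sloped below (z = 23 to 31), and hooks under the well's lip. Each tab must be in by more than 3, better all 5, for the catches to pass the lips.
- tab_left (a joint): How far the pack's +y tab is pinched in, 0 (out) to 0.005 m (fully in). When the pack is let go the sprung plate lifts it until the catches lie against the lips; a tab let out too high hangs half out (2 to 3 mm) on a lip's edge: press the head down again to free it.
- tab_right (a joint): how far the pack's -y tab is pinched in, 0 (out) to 0.005 m (fully in)
- charger: Grey charger, fixed to the bench, with a battery well 80 (x) x 90 (y) outside, 50 high, and a low part 34 high with a dark panel on its +x side (to x = 100). Origin on the bench under the centre of the well. Its well has the same lips as the compressor's (mouth 40 in x, 54 in y), and a bore fixed at its centre.
- charger_rim (a point): centre of the charger's well at the level of its rim, 50 above the charger's origin
- compressor: White airbrush compressor, fixed to the bench, with an empty battery well 96 (x) x 90 (y) outside, 50 high; on its +x side a motor housing (x = 48 to 188, 104 wide, 60 high) with a finned dark motor up to 96 high. Origin on the bench under the centre of the well.
- compressor_rim (a point): Centre of the compressor's well mouth at the rim, 50 above its origin. The mouth is 58 in x, 54 in y. Two lips 6 thick (underside 44 above the origin, from y = +-27 outwards) overhang a pocket (30 to 44 high, 70 wide in y) that takes the catches. In the well lies a grey socket block (top 30 above the origin) with a bore 39 (x) x 41 (y), its edge chamfered by 1.
- compressor_floor (a point): Point on the hard floor, 8 above the compressor's origin. The socket block is adjustable along the compressor's x and stuck anywhere from -10 to +10 off centre (not shown by any pose, moves only above 40 N): find its bore by feel or sight. A sprung terminal plate in the bore, top 16 above the origin, pushes up 4 N when first touched, 10 N at the floor.
- paint_jar: bystander: paint jar, 48 across, 55 high, in front of the charger; origin under its centre
- brush: bystander: brush, 170 long, lying in front of the compressor, along its own x; origin at its underside
- rinse_tin: bystander: open steel tin, 60 across, 70 high, in the middle; origin under its centre
- figurine: bystander: painted figurine with a hat on a round foot 68 across, 149 high, far middle; origin under its centre
- brick_block: bystander: brick 200 x 95 x 60 at the right side; origin under its centre
- thinner_can: bystander: can 72 across, 120 high, at the left side; origin under its centre
- mix_bowl: bystander: white bowl 110 across, 45 high, at the left side; origin under its centre
Not all that is in view belongs to the job. Leave any green or purple look-alike of the charger alone.

How it is judged:
On the way, in this order (a step that is already met when the one before it is completed fails the run):
1. the pack is free of the charger, lifted clear of its well (z of pack in the frame of charger above 0.06 m), for 0.1 s.
2. the pack is home in the compressor's well with both tabs snapped out (horizontal distance between pack and compressor below 0.013 m and z of pack in the frame of compressor below 0.0128 m and value of joint each of tab_left, tab_right below 0.0018 m), for 0.3 s.
At the end, for the whole second after the job is handed in: The pack stands latched and at rest in the compressor's well: in its bore (so within 13 mm of the well's centre), upright within 3 degrees, its underside less than 12.8 mm above the well's origin, both tabs out (pinched less than 1.8 mm), and the robot has let go (all of step 2 and angle between the z axis of pack and the z axis of compressor, either way round below 0.06 rad and linear speed of pack below 0.02 m/s and contact force between the fingers and pack below 0.5 N); the robot touches nothing.
It fails at once if the pack is pulled or pushed against the charger with more than 40 N (contact force between pack and charger above 40 N).
It fails at once if the pack is pushed against the compressor with more than 50 N (contact force between pack and compressor above 50 N).
It fails at once if a bystander is moved by more than 30 mm (distance of any of paint_jar, brush, rinse_tin, figurine, brick_block, thinner_can, mix_bowl from where it was at the start of the episode above 0.03 m).
It also fails if it takes over 72 s, if anything falls off the work surface, if the arm or the gripper's body presses on something with over 40 N, if the wrist force passes 120 N, or if a joint passes its speed limit or range.

ROBOT

A 7-joint arm with a two-finger parallel gripper is mounted at the origin on the work surface. World frame = base frame: x ahead of the robot, y to its left, z up, the work surface at z = 0. Lengths are in m, angles in rad, forces in N, time in s.
With the tool pointing down it reaches from about 0.425 to 0.925 m from the base axis. Payload 6.8 kg.
Tool frame: the origin (TCP) lies at the very end of the fingers, on their centre line; the grasp point (between the pads) lies bot.tcp_to_grasp behind it (bot.tcp_to_grasp is the distance from the TCP to the grasp point, in m); z points along the fingers, y is the line along which they close (so a half turn about z gives the same grasp; the last joint's range is limited). The gripper opens to 85 mm and grips with 20 to 120 N. Pads are 22 mm wide; open, the fingers measure 114 mm over their backs; the gripper's body (76 mm by 85 mm) begins 54 mm behind the grasp point. The pads swing forward as they close: fully open they stand 13 mm farther back than shut.
Start: joints at [-1.412, 0.477, 0.022, 1.555, -0.011, 1.109, -0.083], TCP at [0.178, 0.651, 0.2] pointing down, gripper open.
Joint ranges: [-2.96, 2.96], [-0.34, 2.1], [-1.41, 1.46], [0.24, 2.44], [-1.37, 4.51], [0.17, 1.92], [-2.96, 2.96]. Speed limits (rad/s): [2.39, 2.39, 3.14, 3.14, 3.14, 3.14, 3.14].

INTERFACE

Orientations are given as a unit quaternion [w, x, y, z].
In Python, from station import bot gives the robot as it stands.
- The arm moves only by the tool servo_tool, never from a script. Its argument "motion" is a list that holds one entry, the list of rows, each a list of 7 numbers: the shift along the tool's x, y, z in m, then the turn, a rotation vector about the tool's x, y, z in units of 5 degrees (1.0 is 5 degrees), then the opening, from 0 (shut) to 1 (fully open). A call has 1 to 20 rows; each row is the pose to reach, as a shift and turn from the pose commanded when the call began, along the tool's axes at that moment; what a row does not reach only later rows make up. A row lasts 1/12 s, in which the tool goes at most 41.7 mm and 7.16 degrees, less where a joint would pass 70% of its speed; a pose out of reach is approached as far as the arm can. A call with a gripper value outside its range is refused whole. The fingers move at their own pace and stop on an object; "grip_force" is the grip in N (left out, the last holds). Time passes only in rows, so rows that repeat a pose let the fingers close. It gives the time, the measured TCP pose, the force, the opening and the grip force at its end, in the units of the state.
- bot.get_obs(): the state, without advancing time (a new reading comes with each control period).
- bot.read_camera(name): name is "scene" or "top"; returns a dict with "img" (400x640x3 uint8, red, green, blue), "K" (3x3 intrinsics, pixels), "pose" (4x4, takes a point from camera to world coordinates). Camera axes: x right, y down, z forward; pixel columns grow to the right and rows downward; lengths in m; the calibration is good to about 2 mm. A picture is of the moment at which its call begins. There is no depth.
- bot.hand_in(): hands the job in; it is judged then, once.
The state is a dict: "t": time; "q": joint angles; "joint_vel": joint speeds; "joint_torque": joint torques, N m; "eef_pos": TCP position; "tool_rot": TCP orientation; "contact_force": force on the tool from outside, world axes, zero at the start; "torque": the same for the moment, N m; "gripper_width": opening from 0.0 (shut) to 1.0 (fully open); "grasp_force": force on a finger pad.
Only numpy, scipy, OpenCV 4.12 (cv2) and the standard library are available. Lean on these libraries where they do the work, as an engineer would, in place of code of your own. Each camera call takes 0.05 s, during which the arm holds its last target. There are 200 camera calls.

## Working session

There is one attempt and no reset: what is moved stays moved. The work goes in short steps, Python scripts to look and compute and a tool call to move; the robot and the scene stay as the last step left them, time stands still between calls to the robot, and variables do not carry over. Pictures are saved under pics/ and viewed, at most 10 in all, crops included, and the job is handed in when it is done.

Besides the shell and the picture viewer there is one more tool, called after ">>>" by a JSON object that holds its "name" and its "arguments". servo_tool: Moves the arm, as the interface text tells. Its arguments: {"type":"object","properties":{"motion":{"type":"array"},"grip_force":{"type":"number"}},"required":["motion"]}

```bash
mkdir -p pics; python3 - <<'E'
from station import bot
import cv2,numpy as np
o=bot.get_obs(); print({k:np.round(v,3).tolist() for k,v in o.items()}, bot.tcp_to_grasp)
for n in("scene","top"):
    c=bot.read_camera(n); cv2.imwrite(f"pics/{n}0.png",c["img"][:,:,::-1]); np.savez(f"{n}0.npz",**c)
    print(n,c["K"].tolist(),np.round(c["pose"],4).tolist())
E
```

```text
{'t': 0.0, 'q': [-1.412, 0.478, 0.022, 1.556, -0.011, 1.109, -0.083], 'joint_vel': [-0.0, 0.001, 0.0, 0.001, -0.002, 0.0, 0.001], 'joint_torque': [0.0, -59.646, 1.608, -28.121, 0.012, 0.009, 0.0], 'eef_pos': [0.178, 0.65, 0.199], 'tool_rot': [-0.0, 0.133, 0.991, -0.001], 'contact_force': [0.361, 0.501, -0.004], 'torque': [-0.024, 0.028, 0.022], 'grasp_force': 0.0, 'gripper_width': 1.005} 0.0187
scene [[389.37522953797895, 0.0, 321.55651680531753], [0.0, 389.37522953797895, 195.0093618887029], [0.0, 0.0, 1.0]] [[-0.6406, 0.5544, -0.5313, 1.1507], [0.7679, 0.4651, -0.4405, 0.4977], [0.0029, -0.6901, -0.7237, 0.9473], [0.0, 0.0, 0.0, 1.0]]
top [[371.2717278577268, 0.0, 320.54809968746673], [0.0, 371.2717278577268, 196.45596841308145], [0.0, 0.0, 1.0]] [[0.0131, -0.9936, 0.1126, 0.3894], [-0.9997, -0.0106, 0.0228, -0.0231], [-0.0214, -0.1128, -0.9934, 1.3706], [0.0, 0.0, 0.0, 1.0]]
```

View pics/scene0.png

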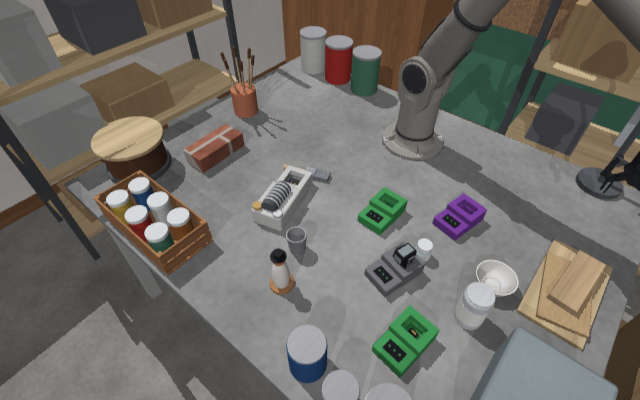

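View pics/top0.png

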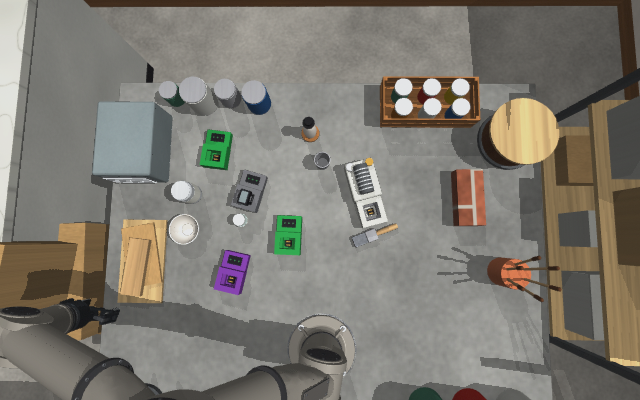

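The grey charger holding the black pack is at top (247,191) and scene (397,265). Its look-alikes are green at top (215,149) and (288,235), and purple at (232,272). The white compressor is at top (366,193), with its well at about (371,211). By the description I choose the grey charger. Next is one close crop to check it.

```bash
python3 - <<'E'
import cv2,numpy as np
t=cv2.imread("pics/top0.png"); s=cv2.imread("pics/scene0.png")
def crop(im,x,y,w,h,f=8): return cv2.resize(im[y:y+h,x:x+w],None,fx=f,fy=f,interpolation=cv2.INTER_CUBIC)
a=np.hstack([crop(t,222,165,50,50,8),crop(t,345,185,50,50,8)])
b=np.hstack([crop(s,360,230,72,50,100/18),np.zeros((278,400,3),np.uint8)[:, :0]])
b=cv2.resize(s[230:300,360:440],(320,280),interpolation=cv2.INTER_CUBIC)
d=cv2.resize(s[155:225,240:340],(400,280)[:2],interpolation=cv2.INTER_CUBIC)
row=np.zeros((200,800,3),np.uint8)
row[:, :229]=cv2.resize(b,(229,200)); row[:,300:586]=cv2.resize(d,(286,200))
cv2.imwrite("pics/crop1.png",np.vstack([a,row]))
E
```

```text
(no output)
```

View pics/crop1.png

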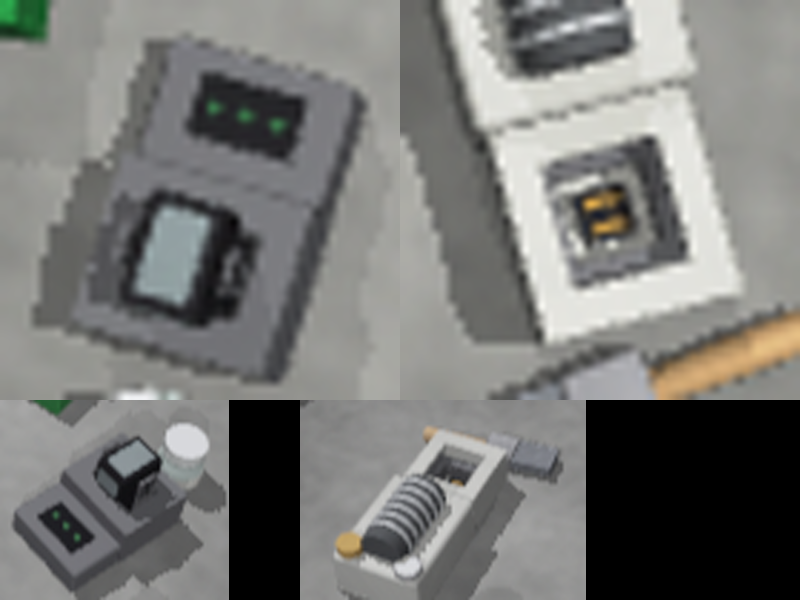

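Crop: the grey charger with the black pack is confirmed, pack head top at about (172,255). The compressor well mouth runs from (545,168) to (690,255), with gold terminals at (606,213). Next I fit poses to the corners and overlay the models to check them.

```bash
cat > h.py <<'E'
import numpy as np,cv2
from scipy.optimize import least_squares
def proj(c,P):
    P=np.atleast_2d(P); M=np.linalg.inv(c["pose"]); q=(M[:3,:3]@P.T).T+M[:3,3]
    u=(c["K"]@q.T).T; return u[:,:2]/u[:,2:]
def world(p,P):
    P=np.atleast_2d(np.array(P,float)); a=p[2]; R=np.array([[np.cos(a),-np.sin(a),0],[np.sin(a),np.cos(a),0],[0,0,1]])
    return P@R.T+[p[0],p[1],0]
def fit(c,P,U,p0): 
    r=least_squares(lambda p:(proj(c,world(p,P))-U).ravel(),p0); return r.x,r.fun.reshape(-1,2)
def rect(x0,x1,y0,y1,z): return np.array([[x1,y1,z],[x1,y0,z],[x0,y0,z],[x0,y1,z]])/1000.
def draw(im,c,p,Ps,x,y,w,h,f,col=(0,0,255)):
    o=cv2.resize(im[y:y+h,x:x+w],None,fx=f,fy=f,interpolation=cv2.INTER_CUBIC)
    for P in Ps:
        u=(proj(c,world(p,P))-[x,y]+.5)*f-.5
        cv2.polylines(o,[np.round(u).astype(int)],True,col,1)
    return o
E
python3 - <<'E'
from h import *
c=dict(np.load("top0.npz")); s=dict(np.load("scene0.npz"))
def px(L,x,y,f=8): return (np.array(L,float)+.5)/f-.5+[x,y]
# charger: seam(x=40,y=+45),(40,-45) z50, near corners, low part far corners; image left = +y
P=np.array([[40,45,50],[40,-45,50],[-40,-45,50],[-40,45,50],[100,45,34],[100,-45,34]])/1000
U=px([[130,155],[318,205],[266,378],[75,312],[172,40],[365,100]],222,165)
ch,r=fit(c,P,U,[.5,.2,-.2]); print("charger",ch.round(4),r.round(2).tolist())
P=np.array([[29,27,50],[29,-27,50],[-29,-27,50],[-29,27,50],[-48,45,50],[-48,-45,50]])/1000
U=px([[145,168],[255,135],[290,255],[178,288],[145,342],[342,295]],345,185)
co,r=fit(c,P,U,[.5,-.15,.2]); print("comp",co.round(4),r.round(2).tolist())
np.savez("fit0.npz",ch=ch,co=co)
t=cv2.imread("pics/top0.png"); sc=cv2.imread("pics/scene0.png")
CH=[rect(-40,40,-45,45,50),rect(40,100,-45,45,34),rect(-26,26,-18,18,88),rect(-10,10,-26,26,84)]
CO=[rect(-48,48,-45,45,50),rect(-29,29,-27,27,50),rect(-19.5,19.5,-20.5,20.5,30),rect(-19.5,19.5,-20.5,20.5,16)]
o=np.vstack([np.hstack([draw(t,c,ch,CH,222,165,50,50,6),draw(t,c,co,CO,345,185,50,50,6)]),
 np.hstack([draw(sc,s,ch,CH,372,235,50,50,6),draw(sc,s,co,CO,272,160,50,50,6)])])
cv2.imwrite("pics/ov1.png",o)
E
```

```text
charger [ 0.5313  0.2751 -0.2816] [[-0.13, -0.23], [-0.0, 0.63], [-0.36, 0.25], [-0.23, 1.27], [0.8, -0.71], [-0.06, -1.26]]
comp [ 0.4887 -0.175   0.2628] [[-0.56, -0.48], [0.36, -0.11], [0.31, 0.65], [-0.43, 0.31], [0.17, 0.03], [0.15, -0.41]]
```

View pics/ov1.png

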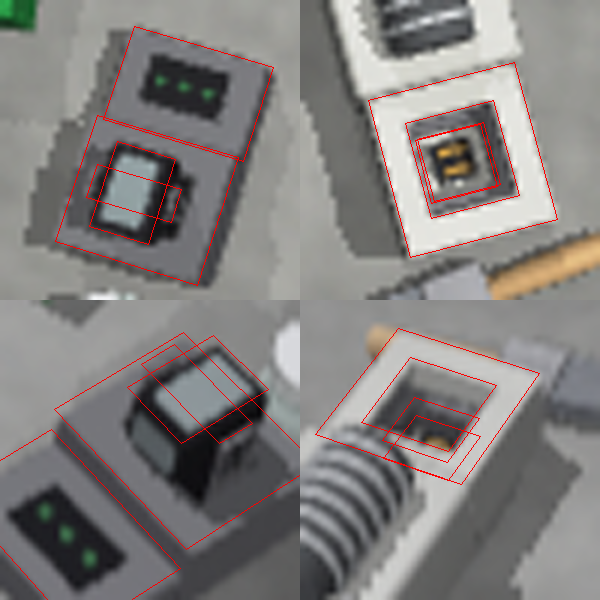

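The overlays agree with the images to about 1 px (3 mm) in both cameras. The pack sits at the well centre, and the bore is about +2 mm along the compressor's x, judging by the terminals.

```bash
cat > go.py <<'E'
import sys,numpy as np
from scipy.spatial.transform import Rotation as R
from station import bot
def state():
    o=bot.get_obs(); q=o["tool_rot"]; return o,np.array(o["eef_pos"]),R.from_quat([q[1],q[2],q[3],q[0]])
def go(xyz,yaw):
    o,p,r=state(); T=R.from_matrix(np.array([[-np.cos(yaw),-np.sin(yaw),0],[-np.sin(yaw),np.cos(yaw),0],[0,0,-1]]).T)
    print("t",round(o["t"],2),"pos",p.round(4),"shift",r.inv().apply(np.array(xyz)-p).round(4),"turn",((r.inv()*T).as_rotvec()/np.radians(5)).round(3),
     "F",np.round(o["contact_force"],1),"M",np.round(o["torque"],2),"w",round(o["gripper_width"],3),"g",round(o["grasp_force"],1))
if __name__=="__main__":
    a=[float(v) for v in sys.argv[1:]]; go(a[:3],a[3])
E
python3 go.py .5313 .2751 .15 -.2816
python3 - <<'E'
from h import *
c=dict(np.load("top0.npz"))
for n,u,z in(("jar",(239,220),.055),("can",(181,190),.12),("tin",(321,160),.07),("fig",(309,122),.149)):
    d=c["pose"][:3,:3]@np.linalg.inv(c["K"])@[*u,1]; k=(z-c["pose"][2,3])/d[2]; print(n,(c["pose"][:3,3]+k*d).round(3))
E
```

```text
t 0.1 pos [0.1778 0.6505 0.199 ] shift [-0.4399 -0.2689  0.0495] turn [-0.019  0.002  0.169] F [0.4 0.2 0.2] M [-0.06  0.04 -0.04] w 1.0 g 0.0
jar [0.451 0.296 0.055]
can [0.548 0.484 0.12 ]
tin [0.668 0.007 0.07 ]
fig [0.782 0.047 0.149]
```

>>> {"name": "servo_tool", "arguments": {"motion": [[[-0.03, -0.018, 0, 0, 0, 0, 1], [-0.06, -0.037, 0, 0, 0, 0, 1], [-0.09, -0.055, 0, 0, 0, 0, 1], [-0.12, -0.073, 0, 0, 0, 0, 1], [-0.15, -0.092, 0, 0, 0, 0.05, 1], [-0.18, -0.11, 0, 0, 0, 0.1, 1], [-0.21, -0.128, 0, 0, 0, 0.15, 1], [-0.24, -0.147, 0, 0, 0, 0.17, 1], [-0.27, -0.165, 0, 0, 0, 0.17, 1], [-0.3, -0.183, 0, 0, 0, 0.17, 1], [-0.33, -0.202, 0.01, 0, 0, 0.17, 1], [-0.36, -0.22, 0.02, 0, 0, 0.17, 1], [-0.39, -0.238, 0.03, 0, 0, 0.17, 1], [-0.42, -0.257, 0.04, 0, 0, 0.17, 1], [-0.435, -0.266, 0.05, 0, 0, 0.17, 1], [-0.44, -0.269, 0.05, 0, 0, 0.17, 1], [-0.44, -0.269, 0.05, 0, 0, 0.17, 1], [-0.44, -0.269, 0.05, 0, 0, 0.17, 1]]], "grip_force": 25}}

```text
t: 1.6
eef_pos: [0.5308, 0.2768, 0.15]
tool_rot: [-0.0, 0.14, 0.99, 0.0]
contact_force: [-0.9, 0.6, -0.0]
gripper_width: 1.002
grasp_force: 0.0
```

```bash
python3 go.py .5313 .2751 .053 -.2816; python3 - <<'E'
from station import bot
import cv2,numpy as np
a=[]
for n,(x,y) in(("top",(210,155)),("scene",(360,205))):
    c=bot.read_camera(n); np.savez(n+"1.npz",**c); a.append(cv2.resize(c["img"][y:y+80,x:x+80,::-1],(400,400),interpolation=cv2.INTER_CUBIC))
cv2.imwrite("pics/p1.png",np.hstack(a))
E
```

```text
t 1.6 pos [0.5308 0.2768 0.15  ] shift [-0.001  -0.0015  0.097 ] turn [ 0.006 -0.009  0.009] F [-0.9  0.6 -0. ] M [ 0.04 -0.04  0.03] w 1.002 g 0.0
```

View pics/p1.png

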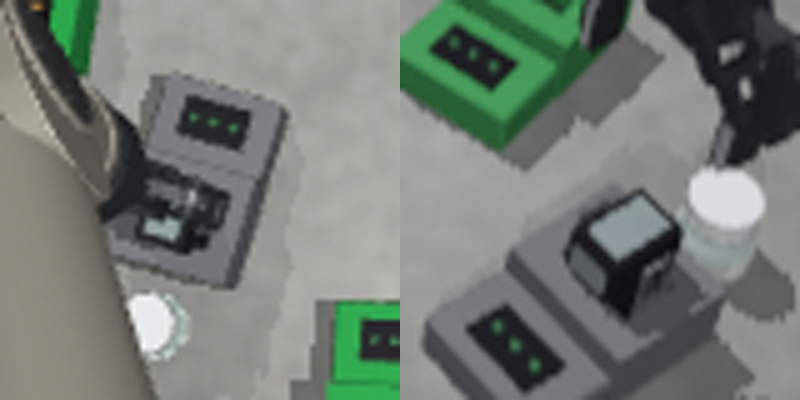

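```bash
python3 - <<'E'
from h import *
from go import state
o,p,r=state(); print(p.round(4),o["t"])
for n,(x,y) in(("top1",(210,155)),("scene1",(360,205))):
    c=dict(np.load(n+".npz"))
    P=np.array([p+r.apply(v) for v in ([0,0,0],[0,.0425,-.013],[0,-.0425,-.013],[0,0,-.073],[.038,0,-.073])]); print(n,((proj(c,P)-[x,y])*5).round().tolist())
E
```

```text
[0.5304 0.2779 0.1504] 1.7
top1 [[143.0, 199.0], [77.0, 178.0], [199.0, 215.0], [115.0, 185.0], [96.0, 243.0]]
scene1 [[247.0, 152.0], [310.0, 192.0], [195.0, 83.0], [272.0, 59.0], [328.0, 27.0]]
```

Top: the gripper is over the pack at about (190,205). Scene: the fingers straddle above the pack, whose top is at (625,225), so the lateral alignment is good. Now I lower.

>>> {"name": "servo_tool", "arguments": {"motion": [[[0, 0, 0.015, 0, 0, 0, 1], [0, 0, 0.03, 0, 0, 0, 1], [0, -0.001, 0.045, 0, 0, 0, 1], [0, -0.001, 0.055, 0, 0, 0, 1], [0, -0.001, 0.065, 0, 0, 0, 1], [0, -0.001, 0.075, 0, 0, 0, 1], [0, -0.001, 0.083, 0, 0, 0, 1], [0, -0.001, 0.09, 0, 0, 0, 1], [0, -0.001, 0.095, 0, 0, 0, 1], [0, -0.001, 0.1, 0, 0, 0, 1], [0, -0.001, 0.1, 0, 0, 0, 1], [0, -0.001, 0.1, 0, 0, 0, 1]]]}}

```text
t: 2.7
eef_pos: [0.5312, 0.2746, 0.0498]
tool_rot: [-0.0, 0.14, 0.99, -0.0]
contact_force: [-0.2, 0.8, -0.6]
gripper_width: 1.007
grasp_force: 0.0
```

```bash
python3 go.py .5313 .2751 .05 -.2816; python3 - <<'E'
from h import *
from station import bot
from go import state
a=[]; x,y=365,205
c=bot.read_camera("scene"); im=np.ascontiguousarray(c["img"][:,:,::-1]); o,p,r=state()
f=8; big=cv2.resize(im[y:y+70,x:x+80],None,fx=f,fy=f,interpolation=cv2.INTER_CUBIC)
P=np.array([p+r.apply(v) for v in ([0,.0425,-.013],[0,-.0425,-.013])]); 
for u in (proj(c,P)-[x,y]+.5)*f: cv2.circle(big,tuple(int(v) for v in u),4,(0,0,255),1)
cv2.imwrite("pics/p2.png",big)
E
```

```text
t 2.7 pos [0.5312 0.2746 0.0498] shift [ 0.0001  0.0005 -0.0002] turn [-0.001 -0.001 -0.003] F [-0.2  0.8 -0.6] M [-0.01  0.01  0.01] w 1.007 g 0.0
```

View pics/p2.png

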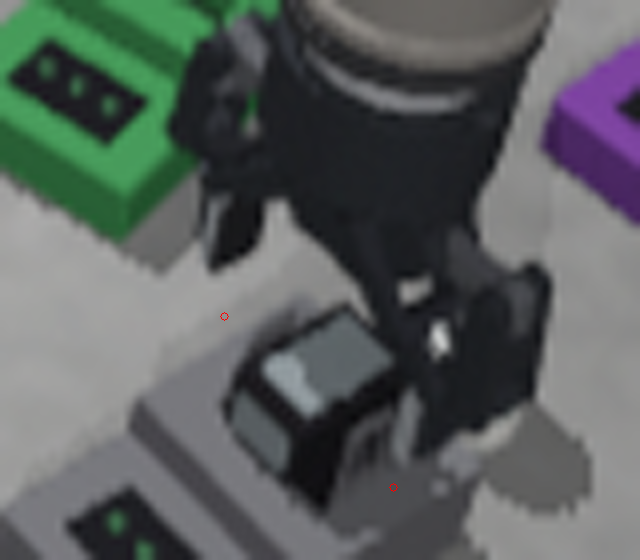

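The fingers straddle the pack, with tips at (218,268) and (405,460), which looks higher than modelled. I'll close to just clear of the tabs to see where the pads stand.

>>> {"name": "servo_tool", "arguments": {"motion": [[[0, 0, 0, 0, 0, 0, 0.9], [0, 0, 0, 0, 0, 0, 0.8], [0, 0, 0, 0, 0, 0, 0.7], [0, 0, 0, 0, 0, 0, 0.67], [0, 0, 0, 0, 0, 0, 0.67], [0, 0, 0, 0, 0, 0, 0.67]]]}}

```text
t: 3.25
eef_pos: [0.5312, 0.2747, 0.05]
tool_rot: [0.0, 0.14, 0.99, 0.0]
contact_force: [0.2, -0.6, -0.2]
gripper_width: 0.67
grasp_force: 0.0
```

```bash
python3 go.py .5313 .2751 .05 -.2816; python3 - <<'E'
from h import *
from station import bot
from go import state
x,y=365,205
c=bot.read_camera("scene"); im=np.ascontiguousarray(c["img"][:,:,::-1]); o,p,r=state()
f=8; big=cv2.resize(im[y:y+70,x:x+80],None,fx=f,fy=f,interpolation=cv2.INTER_CUBIC)
for zz,col in((0,(0,0,255)),(-.0187,(0,255,255))):
  P=np.array([p+r.apply([sx,sy,zz]) for sy in(.0285,-.0285) for sx in (-.011,.011)])
  for u in (proj(c,P)-[x,y]+.5)*f: cv2.circle(big,tuple(int(v) for v in u),3,col,1)
cv2.imwrite("pics/p3.png",big)
E
```

```text
t 3.25 pos [0.5312 0.2747 0.05  ] shift [ 0.      0.0004 -0.    ] turn [ 0.002  0.001 -0.   ] F [ 0.2 -0.6 -0.2] M [0.02 0.01 0.06] w 0.67 g 0.0
```

View pics/p3.png

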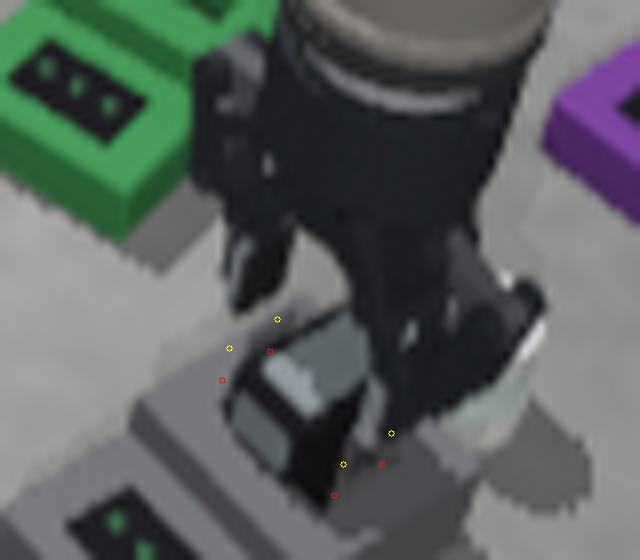

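The right fingertip at about (370,446) is still some 20 mm above the rim. I'll lower 6 mm, then pinch.

>>> {"name": "servo_tool", "arguments": {"motion": [[[0, 0, 0.002, 0, 0, 0, 0.67], [0, 0, 0.004, 0, 0, 0, 0.67], [0, 0, 0.006, 0, 0, 0, 0.67], [0, 0, 0.006, 0, 0, 0, 0.67]]]}}

```text
t: 3.63
eef_pos: [0.5323, 0.276, 0.0447]
tool_rot: [0.001, 0.14, 0.99, 0.001]
contact_force: [0.8, 0.6, 6.7]
gripper_width: 0.671
grasp_force: 3.1
```

>>> {"name": "servo_tool", "arguments": {"motion": [[[0, 0, 0, 0, 0, 0, 0.63], [0, 0, 0, 0, 0, 0, 0.6], [0, 0, 0, 0, 0, 0, 0.58], [0, 0, 0, 0, 0, 0, 0.56], [0, 0, 0, 0, 0, 0, 0.56]]], "grip_force": 20}}

```text
t: 4.05
eef_pos: [0.5332, 0.2772, 0.0461]
tool_rot: [0.002, 0.14, 0.99, 0.002]
contact_force: [-1.3, 2.0, 13.5]
gripper_width: 0.56
grasp_force: 7.8
```

Upward force: the fingertips touch the rim. I'll open a little, rise 5 mm, and pinch again.

>>> {"name": "servo_tool", "arguments": {"motion": [[[0, 0, 0, 0, 0, 0, 0.64], [0, 0, 0, 0, 0, 0, 0.68], [0, 0, -0.002, 0, 0, 0, 0.68], [0, 0, -0.004, 0, 0, 0, 0.68], [0, 0, -0.006, 0, 0, 0, 0.68], [0, 0, -0.006, 0, 0, 0, 0.68], [0, 0, -0.006, 0, 0, 0, 0.68]]]}}

```text
t: 4.63
eef_pos: [0.5308, 0.2743, 0.0495]
tool_rot: [-0.0, 0.14, 0.99, -0.0]
contact_force: [0.4, -0.1, 0.2]
gripper_width: 0.683
grasp_force: 0.0
```

>>> {"name": "servo_tool", "arguments": {"motion": [[[0, 0, 0, 0, 0, 0, 0.65], [0, 0, 0, 0, 0, 0, 0.62], [0, 0, 0, 0, 0, 0, 0.59], [0, 0, 0, 0, 0, 0, 0.57], [0, 0, 0, 0, 0, 0, 0.57]]]}}

```text
t: 5.05
eef_pos: [0.5313, 0.2749, 0.05]
tool_rot: [0.0, 0.14, 0.99, 0.0]
contact_force: [-0.2, 1.2, 0.1]
gripper_width: 0.57
grasp_force: 0.4
```

>>> {"name": "servo_tool", "arguments": {"motion": [[[0, 0, 0, 0, 0, 0, 0.55], [0, 0, 0, 0, 0, 0, 0.53], [0, 0, 0, 0, 0, 0, 0.51], [0, 0, 0, 0, 0, 0, 0.51], [0, 0, 0, 0, 0, 0, 0.51]]]}}

```text
t: 5.47
eef_pos: [0.5316, 0.2753, 0.0503]
tool_rot: [0.0, 0.14, 0.99, 0.001]
contact_force: [0.8, 2.1, 4.4]
gripper_width: 0.516
grasp_force: 2.3
```

```bash
python3 go.py .5313 .2751 .05 -.2816; python3 - <<'E'
from h import *
from station import bot
x,y=385,230
c=bot.read_camera("scene"); im=np.ascontiguousarray(c["img"][:,:,::-1])
a=cv2.resize(im[y:y+50,x:x+50],None,fx=12,fy=12,interpolation=cv2.INTER_CUBIC)
cv2.imwrite("pics/p4.png",a)
E
```

```text
t 5.47 pos [0.5316 0.2753 0.0503] shift [ 0.0003 -0.0003  0.0003] turn [0.014 0.008 0.002] F [0.8 2.1 4.4] M [ 0.69 -0.15  0.01] w 0.516 g 2.3
```

View pics/p4.png

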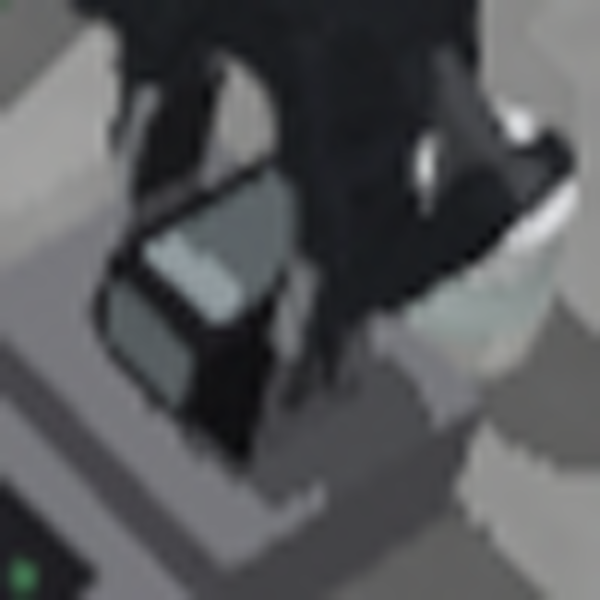

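```bash
python3 - <<'E'
from h import *
s=dict(np.load("scene0.npz")); f=np.load("fit0.npz"); ch=f["ch"]
def pr(n,P): print(n,((proj(s,world(ch,np.array(P)/1000.))-[385,230]+.5)*12).round().tolist())
pr("headtop",[[26,18,88],[26,-18,88],[-26,-18,88],[-26,18,88]])
pr("tabL top z84 y26",[[10,26,84],[-10,26,84],[10,23,84],[-10,23,84]]); pr("tab at rim",[[10,26,50],[-10,26,50]])
for z in(50,60,70,80): pr(f"finger +y inner z{z}",[[11,24,z],[-11,24,z]]),pr(f" finger -y inner z{z}",[[11,-24,z],[-11,-24,z]])
pr("mouth",[[20,27,50],[20,-27,50],[-20,-27,50],[-20,27,50]])
pr("well",[[40,45,50],[40,-45,50]])
E
```

```text
headtop [[207.0, 346.0], [99.0, 235.0], [271.0, 131.0], [381.0, 238.0]]
tabL top z84 y26 [[283.0, 348.0], [350.0, 306.0], [274.0, 339.0], [340.0, 297.0]]
tab at rim [[259.0, 434.0], [324.0, 392.0]]
finger +y inner z50 [[249.0, 430.0], [321.0, 384.0]]
 finger -y inner z50 [[108.0, 284.0], [179.0, 241.0]]
finger +y inner z60 [[256.0, 405.0], [329.0, 359.0]]
 finger -y inner z60 [[114.0, 259.0], [186.0, 216.0]]
finger +y inner z70 [[263.0, 380.0], [336.0, 334.0]]
 finger -y inner z70 [[120.0, 234.0], [192.0, 190.0]]
finger +y inner z80 [[271.0, 354.0], [344.0, 308.0]]
 finger -y inner z80 [[126.0, 208.0], [199.0, 164.0]]
mouth [[229.0, 458.0], [70.0, 293.0], [200.0, 215.0], [359.0, 375.0]]
well [[216.0, 558.0], [-46.0, 280.0]]
```

p4: the +y finger's tip at about (288,355) ends at the tab's top edge, and the tab is visible below it down to (300,420). So the tips stand about 30 mm behind the reported TCP and were resting on the tab tops. I'll open fully and lower in small steps, checking the force.

>>> {"name": "servo_tool", "arguments": {"motion": [[[0, 0, 0, 0, 0, 0, 0.6], [0, 0, 0, 0, 0, 0, 0.7], [0, 0, 0, 0, 0, 0, 0.85], [0, 0, 0, 0, 0, 0, 1], [0, 0, 0, 0, 0, 0, 1], [0, 0, 0.003, 0, 0, 0, 1], [0, 0, 0.006, 0, 0, 0, 1], [0, 0, 0.01, 0, 0, 0, 1], [0, 0, 0.01, 0, 0, 0, 1]]]}}

```text
t: 6.27
eef_pos: [0.5305, 0.2743, 0.0388]
tool_rot: [-0.001, 0.14, 0.99, -0.001]
contact_force: [-0.5, -0.6, 0.4]
gripper_width: 1.002
grasp_force: 0.0
```

>>> {"name": "servo_tool", "arguments": {"motion": [[[0, 0, 0.001, 0, 0, 0, 1], [0, 0, 0.002, 0, 0, 0, 1], [0, 0, 0.003, 0, 0, 0, 1], [0, 0, 0.004, 0, 0, 0, 1], [0, 0, 0.004, 0, 0, 0, 1]]]}}

```text
t: 6.68
eef_pos: [0.5311, 0.2747, 0.0357]
tool_rot: [-0.0, 0.14, 0.99, -0.0]
contact_force: [0.1, -0.5, 0.4]
gripper_width: 0.997
grasp_force: 0.0
```

>>> {"name": "servo_tool", "arguments": {"motion": [[[0, 0, 0.001, 0, 0, 0, 1], [0, 0, 0.002, 0, 0, 0, 1], [0, 0, 0.003, 0, 0, 0, 1], [0, 0, 0.003, 0, 0, 0, 1]]]}}

```text
t: 7.02
eef_pos: [0.531, 0.2746, 0.0327]
tool_rot: [-0.0, 0.14, 0.99, -0.0]
contact_force: [-0.3, -0.1, 0.3]
gripper_width: 1.003
grasp_force: 0.0
```

>>> {"name": "servo_tool", "arguments": {"motion": [[[0, 0, 0, 0, 0, 0, 0.95], [0, 0, 0, 0, 0, 0, 0.9], [0, 0, 0, 0, 0, 0, 0.85], [0, 0, 0, 0, 0, 0, 0.85]]]}}

```text
t: 7.35
eef_pos: [0.5312, 0.2747, 0.0329]
tool_rot: [0.0, 0.14, 0.99, 0.0]
contact_force: [0.3, -0.2, -0.5]
gripper_width: 0.852
grasp_force: 0.0
```

>>> {"name": "servo_tool", "arguments": {"motion": [[[0, 0, 0.001, 0, 0, 0, 0.85], [0, 0, 0.002, 0, 0, 0, 0.85], [0, 0, 0.003, 0, 0, 0, 0.85], [0, 0, 0.003, 0, 0, 0, 0.85]]]}}

```text
t: 7.68
eef_pos: [0.531, 0.2746, 0.0296]
tool_rot: [-0.0, 0.14, 0.99, -0.0]
contact_force: [0.9, 0.3, 0.1]
gripper_width: 0.852
grasp_force: 0.0
```

>>> {"name": "servo_tool", "arguments": {"motion": [[[0, 0, 0.001, 0, 0, 0, 0.85], [0, 0, 0.002, 0, 0, 0, 0.85], [0, 0, 0.003, 0, 0, 0, 0.8], [0, 0, 0.003, 0, 0, 0, 0.75], [0, 0, 0.003, 0, 0, 0, 0.7], [0, 0, 0.003, 0, 0, 0, 0.68], [0, 0, 0.003, 0, 0, 0, 0.68]]]}}

```text
t: 8.27
eef_pos: [0.5313, 0.275, 0.027]
tool_rot: [0.0, 0.14, 0.99, 0.0]
contact_force: [0.3, -0.2, 0.2]
gripper_width: 0.681
grasp_force: 0.4
```

>>> {"name": "servo_tool", "arguments": {"motion": [[[0, 0, 0, 0, 0, 0, 0.65], [0, 0, 0, 0, 0, 0, 0.62], [0, 0, 0, 0, 0, 0, 0.6], [0, 0, 0, 0, 0, 0, 0.58], [0, 0, 0, 0, 0, 0, 0.58]]]}}

```text
t: 8.68
eef_pos: [0.5317, 0.2751, 0.0274]
tool_rot: [0.0, 0.14, 0.99, 0.0]
contact_force: [1.7, 1.9, 3.1]
gripper_width: 0.578
grasp_force: 2.6
```

Grip force 2.6 N at 49 mm matches the tabs' springs. I'll pinch fully.

>>> {"name": "servo_tool", "arguments": {"motion": [[[0, 0.0005, 0, 0, 0, 0, 0.56], [0, 0.0005, 0, 0, 0, 0, 0.54], [0, 0.001, 0, 0, 0, 0, 0.52], [0, 0.001, 0, 0, 0, 0, 0.5], [0, 0.001, 0, 0, 0, 0, 0.48], [0, 0.001, 0, 0, 0, 0, 0.46], [0, 0.001, 0, 0, 0, 0, 0.46], [0, 0.001, 0, 0, 0, 0, 0.46]]], "grip_force": 30}}

```text
t: 9.35
eef_pos: [0.5319, 0.2764, 0.0272]
tool_rot: [0.0, 0.14, 0.99, 0.001]
contact_force: [1.3, 5.2, 4.9]
gripper_width: 0.464
grasp_force: 16.3
```

```bash
python3 go.py .5313 .2751 .027 -.2816
```

```text
t 9.35 pos [0.5319 0.2764 0.0272] shift [ 0.0002 -0.0014  0.0002] turn [0.015 0.008 0.003] F [1.3 5.2 4.9] M [ 1.31 -0.48 -0.03] w 0.464 g 16.3
```

>>> {"name": "servo_tool", "arguments": {"motion": [[[0, 0.001, 0, 0, 0, 0, 0.4], [0, 0.001, 0, 0, 0, 0, 0.35], [0, 0.001, 0, 0, 0, 0, 0.35], [0, 0.001, -0.001, 0, 0, 0, 0.35], [0, 0.001, -0.002, 0, 0, 0, 0.35], [0, 0.001, -0.003, 0, 0, 0, 0.35], [0, 0.001, -0.003, 0, 0, 0, 0.35]]]}}

```text
t: 9.93
eef_pos: [0.5319, 0.2765, 0.03]
tool_rot: [0.0, 0.14, 0.99, -0.0]
contact_force: [1.7, 3.9, 3.0]
gripper_width: 0.436
grasp_force: 31.2
```

```bash
python3 go.py .5313 .2751 .027 -.2816
```

```text
t 9.93 pos [0.5319 0.2765 0.03  ] shift [ 0.0001 -0.0015  0.003 ] turn [-0.     0.002 -0.002] F [1.7 3.9 3. ] M [ 0.92 -0.48 -0.01] w 0.436 g 31.2
```

>>> {"name": "servo_tool", "arguments": {"motion": [[[0, 0, -0.001, 0, 0, 0, 0.35], [0, 0, -0.002, 0, 0, 0, 0.35], [0, 0, -0.003, 0, 0, 0, 0.35], [0, 0, -0.004, 0, 0, 0, 0.35], [0, 0, -0.005, 0, 0, 0, 0.35], [0, 0, -0.006, 0, 0, 0, 0.35]]]}}

```text
t: 10.43
eef_pos: [0.5309, 0.2763, 0.0351]
tool_rot: [-0.001, 0.14, 0.99, -0.0]
contact_force: [2.9, 3.5, -6.0]
gripper_width: 0.434
grasp_force: 30.6
```

>>> {"name": "servo_tool", "arguments": {"motion": [[[0, 0, -0.002, 0, 0, 0, 0.35], [0, 0, -0.005, 0, 0, 0, 0.35], [0, 0, -0.01, 0, 0, 0, 0.35], [0, 0, -0.015, 0, 0, 0, 0.35], [0, 0, -0.02, 0, 0, 0, 0.35], [0, 0, -0.02, 0, 0, 0, 0.35]]]}}

```text
t: 10.93
eef_pos: [0.531, 0.2752, 0.0561]
tool_rot: [-0.001, 0.141, 0.99, -0.001]
contact_force: [0.5, 0.1, -1.7]
gripper_width: 0.43
grasp_force: 31.8
```

>>> {"name": "servo_tool", "arguments": {"motion": [[[0, 0, -0.01, 0, 0, 0, 0.35], [0, 0, -0.025, 0, 0, 0, 0.35], [0, 0, -0.04, 0, 0, 0, 0.35], [0, 0, -0.055, 0, 0, 0, 0.35], [0, 0, -0.07, 0, 0, 0, 0.35], [0, 0, -0.085, 0, 0, 0, 0.35], [0, 0, -0.1, 0, 0, 0, 0.35], [0, 0, -0.11, 0, 0, 0, 0.35], [0, 0, -0.115, 0, 0, 0, 0.35], [0, 0, -0.115, 0, 0, 0, 0.35]]]}}

```text
t: 11.77
eef_pos: [0.5321, 0.2766, 0.172]
tool_rot: [0.001, 0.14, 0.99, 0.0]
contact_force: [0.1, 0.0, -3.7]
gripper_width: 0.431
grasp_force: 31.8
```

```bash
python3 go.py .4887 -.175 .17 .2628; python3 - <<'E'
from h import *
from station import bot
from go import state
x,y=355,150
c=bot.read_camera("scene"); im=np.ascontiguousarray(c["img"][:,:,::-1]); np.savez("scene2.npz",**c)
a=cv2.resize(im[y:y+110,x:x+110],None,fx=5,fy=5,interpolation=cv2.INTER_CUBIC)
t=bot.read_camera("top"); ti=np.ascontiguousarray(t["img"][:,:,::-1]); np.savez("top2.npz",**t)
b=cv2.resize(cv2.imread("pics/top0.png")[193:228,353:388],(250,250),interpolation=cv2.INTER_CUBIC)
b=np.vstack([b,cv2.resize(ti[160:210,220:270],(250,250),interpolation=cv2.INTER_CUBIC),np.zeros((50,250,3),np.uint8)])
cv2.imwrite("pics/p5.png",np.hstack([a,b]))
E
```

```text
t 11.77 pos [0.5321 0.2766 0.172 ] shift [-0.0839 -0.4459  0.0016] turn [ 0.009  0.014 -6.242] F [ 0.1  0.  -3.7] M [-0.04 -0.02 -0.01] w 0.431 g 31.8
```

View pics/p5.png

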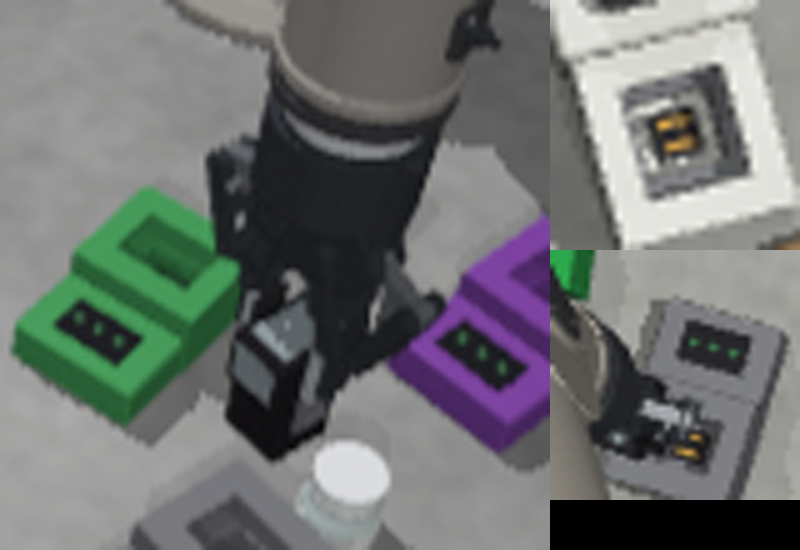

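Pack held, upright, centre about (270,380). The charger well, empty, shows the same gold terminals, so I can use them to gauge the compressor's bore offset.

```bash
python3 - <<'E'
from h import *
f=np.load("fit0.npz")
def term(npz,p,box,z=.016):
    c=dict(np.load(npz)); im=c["img"].astype(int); x0,y0,x1,y1=box
    q=im[y0:y1,x0:x1]; w=np.clip(q[...,0]-q[...,2]-25,0,None).astype(float)
    ys,xs=np.mgrid[y0:y1,x0:x1]; u=np.array([(w*xs).sum(),(w*ys).sum()])/w.sum()
    d=c["pose"][:3,:3]@np.linalg.inv(c["K"])@[*u,1]; P=c["pose"][:3,3]+(z-c["pose"][2,3])/d[2]*d
    a=p[2]; e=P[:2]-p[:2]; print(npz,u.round(2),"in frame mm",(1000*np.array([e@[np.cos(a),np.sin(a)],e@[-np.sin(a),np.cos(a)]])).round(1))
    print((w>10).astype(int).sum(), np.round(w[w.sum(1)>0]).astype(int).tolist())
term("top0.npz",f["co"],(358,200,384,222)); term("top2.npz",f["ch"],(240,190,258,208))
term("scene0.npz",f["co"],(280,165,318,200))
E
```

```text
top0.npz [369.97 211.19] in frame mm [2.5 1.4]
14 [[0, 0, 0, 0, 0, 0, 0, 0, 0, 0, 0, 15, 40, 42, 17, 0, 0, 0, 0, 0, 0, 0, 0, 0, 0, 0], [0, 0, 0, 0, 0, 0, 0, 0, 0, 0, 107, 110, 44, 40, 0, 0, 0, 0, 0, 0, 0, 0, 0, 0, 0, 0], [0, 0, 0, 0, 0, 0, 0, 0, 0, 0, 5, 0, 0, 0, 0, 0, 0, 0, 0, 0, 0, 0, 0, 0, 0, 0], [0, 0, 0, 0, 0, 0, 0, 0, 0, 0, 0, 0, 0, 42, 41, 0, 0, 0, 0, 0, 0, 0, 0, 0, 0, 0], [0, 0, 0, 0, 0, 0, 0, 0, 0, 0, 0, 74, 107, 75, 42, 0, 0, 0, 0, 0, 0, 0, 0, 0, 0, 0], [0, 0, 0, 0, 0, 0, 0, 0, 0, 0, 0, 2, 0, 0, 0, 0, 0, 0, 0, 0, 0, 0, 0, 0, 0, 0]]
top2.npz [247.35 199.1 ] in frame mm [-1.7  2.2]
8 [[0, 0, 0, 0, 0, 0, 0, 0, 70, 73, 4, 0, 0, 0, 0, 0, 0, 0], [0, 0, 0, 0, 0, 7, 11, 0, 0, 0, 0, 0, 0, 0, 0, 0, 0, 0], [0, 0, 0, 0, 0, 38, 72, 107, 75, 4, 0, 0, 0, 0, 0, 0, 0, 0], [0, 0, 0, 0, 0, 0, 0, 3, 6, 13, 0, 0, 0, 0, 0, 0, 0, 0]]
scene0.npz [287.9  170.72] in frame mm [-50.7 -48.8]
20 [[0, 0, 0, 6, 33, 34, 28, 29, 0, 0, 0, 0, 0, 0, 0, 0, 0, 0, 0, 0, 0, 0, 0, 0, 0, 0, 0, 0, 0, 0, 0, 0, 0, 0, 0, 0, 0, 0], [0, 0, 0, 17, 32, 34, 33, 12, 0, 0, 0, 0, 0, 0, 0, 0, 0, 0, 0, 0, 0, 0, 0, 0, 0, 0, 0, 0, 0, 0, 0, 0, 0, 0, 0, 0, 0, 0], [0, 0, 0, 18, 29, 30, 16, 0, 0, 0, 0, 0, 0, 0, 0, 0, 0, 0, 0, 0, 0, 0, 0, 0, 0, 0, 0, 0, 0, 0, 0, 0, 0, 0, 0, 0, 0, 0], [0, 0, 0, 9, 23, 19, 0, 0, 0, 0, 0, 0, 0, 0, 0, 0, 0, 0, 0, 0, 0, 4, 4, 0, 0, 0, 0, 0, 0, 0, 0, 0, 0, 0, 0, 0, 0, 0], [0, 0, 0, 0, 3, 0, 0, 0, 0, 0, 0, 0, 0, 0, 0, 0, 0, 0, 0, 0, 0, 0, 0, 0, 9, 0, 0, 0, 0, 0, 0, 0, 0, 0, 0, 0, 0, 0], [0, 0, 0, 0, 0, 0, 0, 0, 0, 0, 0, 0, 0, 30, 32, 28, 0, 0, 0, 0, 0, 0, 0, 0, 0, 0, 0, 0, 0, 0, 0, 0, 0, 0, 0, 0, 0, 0], [0, 0, 0, 0, 0, 0, 0, 0, 0, 0, 0, 0, 0, 0, 6, 22, 30, 0, 0, 0, 0, 0, 0, 0, 0, 0, 0, 0, 0, 0, 0, 0, 0, 0, 0, 0, 0, 0]]
```

The bore is at about +2.5 mm in x, with the same 1.4 mm y bias that I felt at the charger. Now I carry the pack over.

>>> {"name": "servo_tool", "arguments": {"motion": [[[-0.002, -0.012, 0, 0, 0, -0.15, 0.35], [-0.006, -0.032, 0, 0, 0, -0.4, 0.35], [-0.011, -0.058, 0, 0, 0, -0.8, 0.35], [-0.016, -0.084, 0, 0, 0, -1.2, 0.35], [-0.021, -0.11, 0, 0, 0, -1.6, 0.35], [-0.026, -0.136, 0, 0, 0, -2.0, 0.35], [-0.031, -0.162, 0, 0, 0, -2.4, 0.35], [-0.036, -0.188, 0, 0, 0, -2.8, 0.35], [-0.041, -0.214, 0, 0, 0, -3.2, 0.35], [-0.046, -0.24, 0, 0, 0, -3.6, 0.35], [-0.051, -0.266, 0, 0, 0, -4.0, 0.35], [-0.056, -0.292, 0, 0, 0, -4.4, 0.35], [-0.061, -0.318, 0, 0, 0, -4.8, 0.35], [-0.066, -0.344, 0, 0, 0, -5.2, 0.35], [-0.071, -0.37, 0, 0, 0, -5.6, 0.35], [-0.076, -0.394, 0, 0, 0, -5.9, 0.35], [-0.08, -0.416, 0, 0, 0, -6.1, 0.35], [-0.083, -0.432, 0, 0, 0, -6.2, 0.35], [-0.085, -0.441, 0, 0, 0, -6.24, 0.35], [-0.0854, -0.4434, 0, 0, 0, -6.24, 0.35]]]}}

```text
t: 13.53
eef_pos: [0.4896, -0.1748, 0.1702]
tool_rot: [-0.001, -0.13, 0.992, -0.0]
contact_force: [0.0, 0.3, -3.8]
gripper_width: 0.43
grasp_force: 31.8
```

>>> {"name": "servo_tool", "arguments": {"motion": [[[0, 0, 0.01, 0, 0, 0, 0.35], [0, 0, 0.025, 0, 0, 0, 0.35], [0, 0, 0.04, 0, 0, 0, 0.35], [0, 0, 0.055, 0, 0, 0, 0.35], [0, 0, 0.07, 0, 0, 0, 0.35], [0, 0, 0.08, 0, 0, 0, 0.35], [0, 0, 0.085, 0, 0, 0, 0.35], [0, 0, 0.085, 0, 0, 0, 0.35], [0, 0, 0.085, 0, 0, 0, 0.35]]]}}

```text
t: 14.28
eef_pos: [0.4908, -0.1726, 0.0859]
tool_rot: [-0.0, -0.131, 0.991, 0.0]
contact_force: [-0.9, -0.2, -3.1]
gripper_width: 0.435
grasp_force: 31.8
```

```bash
python3 go.py .4908 -.173 .05 .2628; python3 - <<'E'
from h import *
from station import bot
x,y=262,140
c=bot.read_camera("scene"); im=np.ascontiguousarray(c["img"][:,:,::-1]); f=np.load("fit0.npz")
P=[rect(-48,48,-45,45,50),rect(-29+0,29,-27,27,50)]
a=draw(im,c,f["co"],P,x,y,70,75,8)
# expected pack for tcp z: underside/top of head at well frame (2.5,1.4)
from go import state
o,p,r=state(); z=p[2]-.016
q=[p[0],p[1],.2628]
for R_ in (rect(-26,26,-18,18,0)+[0,0,z+.077],rect(-18,18,-18,18,0)+[0,0,z+.0]):
    u=(proj(c,world(q,R_))-[x,y]+.5)*8-.5; cv2.polylines(a,[u.round().astype(int)],True,(0,255,255),1)
cv2.imwrite("pics/p6.png",a)
E
```

```text
t 14.28 pos [ 0.4908 -0.1726  0.0859] shift [ 0.0001 -0.0004  0.0359] turn [ 0.002 -0.     0.008] F [-0.9 -0.2 -3.1] M [-0.   -0.03  0.03] w 0.435 g 31.8
```

View pics/p6.png

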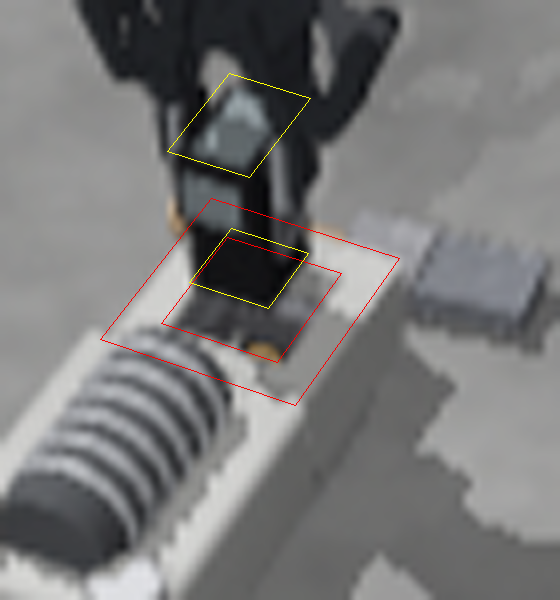

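p6: the pack hangs over the mouth with its underside at about (248,270), agreeing with the predicted outline; the mouth is red. From here I work by feel and lower to just above the socket block.

>>> {"name": "servo_tool", "arguments": {"motion": [[[0, 0, 0.006, 0, 0, 0, 0.35], [0, 0, 0.012, 0, 0, 0, 0.35], [0, 0, 0.018, 0, 0, 0, 0.35], [0, 0, 0.024, 0, 0, 0, 0.35], [0, 0, 0.03, 0, 0, 0, 0.35], [0, 0, 0.034, 0, 0, 0, 0.35], [0, 0, 0.034, 0, 0, 0, 0.35], [0, 0, 0.034, 0, 0, 0, 0.35]]]}}

```text
t: 15.0
eef_pos: [0.4903, -0.1731, 0.0515]
tool_rot: [-0.0, -0.131, 0.991, 0.0]
contact_force: [-0.2, -0.1, -3.3]
gripper_width: 0.435
grasp_force: 31.8
```

>>> {"name": "servo_tool", "arguments": {"motion": [[[0, 0, 0.001, 0, 0, 0, 0.35], [0, 0, 0.002, 0, 0, 0, 0.35], [0, 0, 0.003, 0, 0, 0, 0.35], [0, 0, 0.004, 0, 0, 0, 0.35], [0, 0, 0.004, 0, 0, 0, 0.35]]]}}

```text
t: 15.42
eef_pos: [0.4905, -0.173, 0.0478]
tool_rot: [-0.0, -0.131, 0.991, 0.0]
contact_force: [-0.3, 0.0, -4.5]
gripper_width: 0.432
grasp_force: 31.8
```

>>> {"name": "servo_tool", "arguments": {"motion": [[[0, 0, 0.001, 0, 0, 0, 0.35], [0, 0, 0.002, 0, 0, 0, 0.35], [0, 0, 0.002, 0, 0, 0, 0.35]]]}}

```text
t: 15.67
eef_pos: [0.4904, -0.173, 0.0457]
tool_rot: [-0.0, -0.131, 0.991, 0.0]
contact_force: [0.9, 0.3, -3.3]
gripper_width: 0.431
grasp_force: 31.8
```

```bash
python3 go.py .4908 -.173 .027 .2628
```

```text
t 15.67 pos [ 0.4904 -0.173   0.0457] shift [-0.0004 -0.0001  0.0187] turn [ 0.002 -0.003  0.001] F [ 0.9  0.3 -3.3] M [ 0.02 -0.02  0.01] w 0.431 g 31.8
```

>>> {"name": "servo_tool", "arguments": {"motion": [[[0, 0, 0.001, 0, 0, 0, 0.35], [0, 0, 0.002, 0, 0, 0, 0.35], [0, 0, 0.002, 0, 0, 0, 0.35]]]}}

```text
t: 15.92
eef_pos: [0.4904, -0.173, 0.0437]
tool_rot: [-0.0, -0.131, 0.991, 0.0]
contact_force: [0.5, -0.4, -2.8]
gripper_width: 0.427
grasp_force: 31.8
```

>>> {"name": "servo_tool", "arguments": {"motion": [[[0, 0, 0.001, 0, 0, 0, 0.35], [0, 0, 0.002, 0, 0, 0, 0.35], [0, 0, 0.002, 0, 0, 0, 0.35]]]}}

```text
t: 16.17
eef_pos: [0.4904, -0.173, 0.0417]
tool_rot: [-0.0, -0.131, 0.991, 0.0]
contact_force: [0.4, 0.2, -4.5]
gripper_width: 0.429
grasp_force: 31.8
```

```bash
python3 go.py .4908 -.173 .027 .2628
```

```text
t 16.17 pos [ 0.4904 -0.173   0.0417] shift [-0.0004 -0.0001  0.0147] turn [ 0.002 -0.004  0.002] F [ 0.4  0.2 -4.5] M [ 0.02  0.03 -0.05] w 0.429 g 31.8
```

No contact 4 mm below the block's top, so it's in the bore. I continue down gently.

>>> {"name": "servo_tool", "arguments": {"motion": [[[0, 0, 0.001, 0, 0, 0, 0.35], [0, 0, 0.002, 0, 0, 0, 0.35], [0, 0, 0.003, 0, 0, 0, 0.35], [0, 0, 0.003, 0, 0, 0, 0.35]]]}}

```text
t: 16.5
eef_pos: [0.4904, -0.173, 0.0387]
tool_rot: [-0.0, -0.131, 0.991, 0.0]
contact_force: [0.4, -0.4, -2.8]
gripper_width: 0.43
grasp_force: 31.8
```

>>> {"name": "servo_tool", "arguments": {"motion": [[[0, 0, 0.001, 0, 0, 0, 0.35], [0, 0, 0.002, 0, 0, 0, 0.35], [0, 0, 0.003, 0, 0, 0, 0.35], [0, 0, 0.003, 0, 0, 0, 0.35]]]}}

```text
t: 16.83
eef_pos: [0.4904, -0.173, 0.0357]
tool_rot: [-0.0, -0.131, 0.991, 0.0]
contact_force: [0.1, 0.5, -3.8]
gripper_width: 0.431
grasp_force: 31.8
```

>>> {"name": "servo_tool", "arguments": {"motion": [[[0, 0, 0.001, 0, 0, 0, 0.35], [0, 0, 0.002, 0, 0, 0, 0.35], [0, 0, 0.003, 0, 0, 0, 0.35], [0, 0, 0.003, 0, 0, 0, 0.35]]]}}

```text
t: 17.17
eef_pos: [0.4907, -0.1731, 0.033]
tool_rot: [0.0, -0.131, 0.991, 0.0]
contact_force: [-2.0, 0.7, 1.5]
gripper_width: 0.432
grasp_force: 32.7
```

```bash
python3 go.py .4908 -.173 .027 .2628
```

```text
t 17.17 pos [ 0.4907 -0.1731  0.033 ] shift [-0.0001  0.0001  0.006 ] turn [-0.     0.004  0.   ] F [-2.   0.7  1.5] M [ 0.11  0.2  -0.03] w 0.432 g 32.7
```

Terminal plate touched (about +5 N) at TCP 0.033, as expected. I press on.

>>> {"name": "servo_tool", "arguments": {"motion": [[[0, 0, 0.001, 0, 0, 0, 0.35], [0, 0, 0.002, 0, 0, 0, 0.35], [0, 0, 0.003, 0, 0, 0, 0.35], [0, 0, 0.003, 0, 0, 0, 0.35]]]}}

```text
t: 17.5
eef_pos: [0.4907, -0.1731, 0.03]
tool_rot: [0.0, -0.131, 0.991, -0.0]
contact_force: [-1.4, 1.2, 3.9]
gripper_width: 0.434
grasp_force: 33.1
```

>>> {"name": "servo_tool", "arguments": {"motion": [[[0, 0, 0.001, 0, 0, 0, 0.35], [0, 0, 0.002, 0, 0, 0, 0.35], [0, 0, 0.002, 0, 0, 0, 0.35]]]}}

```text
t: 17.75
eef_pos: [0.4908, -0.1731, 0.0279]
tool_rot: [0.0, -0.131, 0.991, -0.0]
contact_force: [-1.0, 0.6, 4.1]
gripper_width: 0.432
grasp_force: 33.4
```

>>> {"name": "servo_tool", "arguments": {"motion": [[[0, 0, 0.0007, 0, 0, 0, 0.35], [0, 0, 0.0015, 0, 0, 0, 0.35], [0, 0, 0.0015, 0, 0, 0, 0.35]]]}}

```text
t: 18.0
eef_pos: [0.4908, -0.1731, 0.0265]
tool_rot: [0.0, -0.131, 0.991, -0.0]
contact_force: [-2.1, 0.8, 5.9]
gripper_width: 0.431
grasp_force: 33.6
```

```bash
python3 go.py .4908 -.173 .027 .2628
```

```text
t 18.0 pos [ 0.4908 -0.1731  0.0265] shift [-0.      0.0001 -0.0005] turn [-0.001  0.004  0.002] F [-2.1  0.8  5.9] M [ 0.16  0.31 -0.01] w 0.431 g 33.6
```

Total push is about 9 N, so it's near the floor and below the latching height. I open the fingers to let the tabs snap out.

>>> {"name": "servo_tool", "arguments": {"motion": [[[0, 0, 0.0005, 0, 0, 0, 0.46], [0, 0, 0.0005, 0, 0, 0, 0.52], [0, 0, 0.0005, 0, 0, 0, 0.58], [0, 0, 0.0005, 0, 0, 0, 0.65], [0, 0, 0.0005, 0, 0, 0, 0.72], [0, 0, 0.0005, 0, 0, 0, 0.8], [0, 0, 0.0005, 0, 0, 0, 0.8], [0, 0, 0.0005, 0, 0, 0, 0.8]]]}}

```text
t: 18.67
eef_pos: [0.4905, -0.1731, 0.0258]
tool_rot: [-0.0, -0.131, 0.991, -0.0]
contact_force: [0.8, -0.6, 0.0]
gripper_width: 0.802
grasp_force: 0.0
```

```bash
python3 go.py .4908 -.173 .027 .2628; cat > pk.py <<'E'
from h import *
from station import bot
# compare pack appearance position relative to well after vs charger: dump black-head edge estimate
c=bot.read_camera("scene"); np.savez("scene3.npz",**c)
E
echo
```

```text
t 18.67 pos [ 0.4905 -0.1731  0.0258] shift [-0.0003  0.     -0.0012] turn [-0.    -0.001  0.   ] F [ 0.8 -0.6  0. ] M [ 0.05 -0.04  0.01] w 0.802 g 0.0
```

>>> {"name": "servo_tool", "arguments": {"motion": [[[0, 0, -0.001, 0, 0, 0, 0.75], [0, 0, -0.001, 0, 0, 0, 0.7], [0, 0, -0.001, 0, 0, 0, 0.65], [0, 0, -0.001, 0, 0, 0, 0.62], [0, 0, -0.001, 0, 0, 0, 0.6], [0, 0, -0.001, 0, 0, 0, 0.58], [0, 0, -0.001, 0, 0, 0, 0.58]]], "grip_force": 20}}

```text
t: 19.25
eef_pos: [0.4907, -0.173, 0.0271]
tool_rot: [0.0, -0.131, 0.991, 0.0]
contact_force: [-0.5, 1.2, 3.3]
gripper_width: 0.581
grasp_force: 3.0
```

```bash
python3 go.py .4908 -.173 .027 .2628
```

```text
t 19.25 pos [ 0.4907 -0.173   0.0271] shift [-0.0001 -0.      0.0001] turn [0.    0.003 0.002] F [-0.5  1.2  3.3] M [0.21 0.16 0.02] w 0.581 g 3.0
```

Same force signature as the latched pack in the charger (3.0 against 2.6 N at the same opening), so both tabs are out. I open and withdraw.

>>> {"name": "servo_tool", "arguments": {"motion": [[[0, 0, 0, 0, 0, 0, 0.7], [0, 0, 0, 0, 0, 0, 0.85], [0, 0, 0, 0, 0, 0, 1], [0, 0, 0, 0, 0, 0, 1], [0, 0, -0.01, 0, 0, 0, 1], [0, 0, -0.025, 0, 0, 0, 1], [0, 0, -0.045, 0, 0, 0, 1], [0, 0, -0.065, 0, 0, 0, 1], [0, 0, -0.09, 0, 0, 0, 1], [0, 0, -0.115, 0, 0, 0, 1], [0, 0, -0.14, 0, 0, 0, 1], [0, 0, -0.16, 0, 0, 0, 1], [0, 0, -0.17, 0, 0, 0, 1], [0, 0, -0.17, 0, 0, 0, 1], [0, 0, -0.17, 0, 0, 0, 1], [0, 0, -0.17, 0, 0, 0, 1]]]}}

```text
t: 20.58
eef_pos: [0.4896, -0.1727, 0.1957]
tool_rot: [-0.001, -0.131, 0.991, 0.0]
contact_force: [0.8, -1.0, -0.2]
gripper_width: 1.001
grasp_force: 0.0
```

```bash
python3 go.py .4908 -.173 .027 .2628; python3 - <<'E'
from h import *
from station import bot
f=np.load("fit0.npz"); s0=dict(np.load("scene0.npz")); c=bot.read_camera("scene")
# glass-panel (blue-grey) centroid of the pack: charger-latched vs now, against z=88 prediction
def cen(c,p,off,z):
    u=proj(c,world(p,[[off[0]/1000,off[1]/1000,z]]))[0]; x,y=u.round().astype(int)
    q=c["img"][y-12:y+13,x-12:x+13].astype(int); m=((q[...,2]-q[...,0]>8)&(q.sum(2)>240)).astype(np.uint8)
    n,l,st,ce=cv2.connectedComponentsWithStats(m); i=1+np.argmax(st[1:,4]); return (ce[i]+[x-12,y-12]-u).round(2),st[i,4]
print("charger",cen(s0,f["ch"],(0,1.5),.088)); print("compressor",cen(c,f["co"],(2.5,1.4),.088))
E
```

```text
t 20.58 pos [ 0.4896 -0.1727  0.1957] shift [-0.0014 -0.0007  0.1687] turn [ 0.011 -0.022  0.003] F [ 0.8 -1.  -0.2] M [-0.02  0.01 -0.01] w 1.001 g 0.0
charger (array([0.5 , 0.42]), np.int32(117))
compressor (array([0.05, 0.09]), np.int32(71))
```

The pack top is where a latched pack should be, to within half a pixel. The tool is clear, so I hand in.

```bash
python3 -c "
from station import bot
print(bot.hand_in())"
```

```text
the job is handed in; nothing more can be done
None
```

I moved the pack from the charger to the compressor's well, latched it and handed the job in at about 21 s; the hand-in gave no verdict, but the tab forces and pack height matched a latched pack with both tabs out.

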